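# Clear the knife, close the paint tin and put it away

## Robot

A 6-joint arm with a two-finger parallel gripper is mounted at the origin on the work surface. World frame = base frame: x ahead of the robot, y to its left, z up, the work surface at z = 0. Lengths are in m, angles in degrees, forces in N, time in s.
With the tool pointing down it reaches from about 0.3 to 0.75 m from the base axis. Payload 8.5 kg.
Tool frame: the origin (TCP) lies midway between the tips of the shut fingers; the grasp point (between the pads) lies 19 mm behind it (env.grasp_offset is the distance from the TCP to the grasp point, in m); z points along the fingers, y is the line along which they close (so a half turn about z gives the same grasp; the last joint's range is limited). The gripper opens to 85 mm and grips with 20 to 120 N. Pads are 22 mm wide; open, the fingers measure 114 mm over their backs; the gripper's body (76 mm by 85 mm) begins 54 mm behind the grasp point. The pads swing forward as they close: fully open they stand 13 mm farther back than shut.
Start: joints at [-81.549, 21.807, 74.336, -0, 83.858, -12.336], TCP at [0.195, -0.514, 0.231] pointing down, gripper open.
Joint ranges: [-178.18, 178.18], [-50.72, 133.34], [12.68, 142.11], [-81.47, 261.47], [9.98, 163.14], [-165.26, 165.26]. Speed limits (degrees/s): [136.94, 136.94, 180, 180, 180, 180].

## Interface

Orientations are given as a 3x3 rotation matrix whose columns are the frame's x, y, z axes.
In Python, from rig import env gives the robot as it stands.
- The arm moves only by the tool servo_tool, never from a script. Its argument "deltas" is text: rows parted by semicolons, each of 7 numbers parted by spaces: the opening, from 0 (shut) to 1 (fully open), then the shift along the tool's x, y, z in mm, then the turn, a rotation vector about the tool's x, y, z in rad. A call has 1 to 8 rows; each row shifts and turns the commanded pose from where the row before left it, along the tool's axes as they then stand; what a row does not reach is not made up. A row lasts 1/12 s, in which the tool goes at most 41.7 mm and 7.16 degrees, less where a joint would pass 70% of its speed; a pose out of reach is approached as far as the arm can. A call is refused whole if a number of a shift passes 41.7 or a number of a turn 0.125, either way. A call with a gripper value outside its range is refused whole. The fingers move at their own pace and stop on an object; "newtons" is the grip in N (left out, the last holds). Time passes only in rows, so rows that do not move let the fingers close. It gives the time, the measured TCP pose, the force, the opening and the grip force at its end, in the units of the state.
- env.observe(): the state, without advancing time (a new reading comes with each control period).
- env.get_image(name): name is "scene" or "side" or "wrist"; returns a dict with "img" (420x560x3 uint8, red, green, blue), "depth" (420x560 float32, m along the optical axis (not along the pixel's ray), 0 where there is no reading), "camera_matrix" (3x3 intrinsics, pixels), "world_to_cam" (4x4, takes a point from world to camera coordinates). Camera axes: x right, y down, z forward; pixel columns grow to the right and rows downward; lengths in m; the calibration is good to about 2 mm. A picture is of the moment at which its call begins.
- env.close_job(): hands the job in; it is judged then, once.
Trained networks look in a picture, given as the dict that the camera call returned (one of the last four; its "shot" number tells which), for a name from the list of things; names that differ only in an ending like _2 or _b are one class to them, and where a whole thing is asked for, a point or a joint stands for the part that bears it (a point fixed in the world has none). Each returns a list of dicts, best first, with "conf" (0 to 1); they miss things now and then, are a little off and sometimes report something else, mostly with a low value. They report only what shows in the picture. A call takes as long as a camera call.
- env.spot_in(name, picture): "bbox" ([centre column, centre row, width, height] in pixels, round what is visible of it).
- env.spot_point(name, picture): "uv" ([column, row] in pixels: a listed point, or the origin of a listed thing).
The state is a dict: "time_s": time; "q": joint angles; "qvel": joint speeds; "joint_efforts": joint torques, N m; "position": TCP position; "tool_rot": TCP orientation; "ft_force": force on the tool from outside, world axes, zero at the start; "wrist_torque": the same for the moment, N m; "grip_width": finger opening in m; "gripper_force": force on a finger pad.
Only numpy, scipy, OpenCV 4.12 (cv2) and the standard library are available. Lean on these libraries where they do the work, as an engineer would, in place of code of your own. Each camera call takes 0.05 s, during which the arm holds its last target. There are 200 camera calls.

## Task

The open paint tin has to be closed and put away: first clear the palette knife off it and lay it flat in the metal tool tray, then put the lid that fits on the tin and press it down until it is fully home. Then stand the closed tin upright in the empty bay of the wooden stock tray. Keep the tin upright all the time, and leave the other tin, the large lid, the cups and the jar where they are.

Things in the scene. Friction and masses are not known exactly. Their poses are not given: they have to be found in the camera images.
- tin: Open round steel paint tin with a paper band, outside diameter 64 mm, height 78 mm, 0.32 kg, standing on the table. Origin: centre of its underside, z up. Its mouth is 53 mm wide, the rim around it 5.5 mm broad. Even when home the lid comes off if pulled up: carry the tin by its wall.
- tin_mouth (a point): Centre of the tin's mouth, level with its rim, 78 mm above its underside. A stiff rubber seal ring lies 5 mm below the rim; the lid's plug first rests on it and must be pressed 6 mm further down, with about 10 to 15 N.
- knife: Palette knife, 200 mm long, 22 mm wide, lying across the tin's rim. Origin: middle of its length on its flat underside, which is also its centre of mass. The wooden handle, 14 mm thick, runs from the origin 100 mm to -x; the steel blade, 4 mm thick, 100 mm to +x; z up.
- lid: Steel lid that fits the tin (the smaller of the two lids), lying flat on the table, right way up. Flange diameter 59 mm, 6 mm thick, on top of a plug of 49 mm diameter and 11 mm height; 17 mm in all. Origin: centre of the plug's underside, z up; fully home, the flange lies on the tin's rim and the origin is 67 mm above the tin's origin (73 mm when only resting on the seal).
- big_lid: Larger steel lid of another can, flange diameter 84 mm, 17 mm high; leave it alone. Origin: centre of its underside.
- tool_tray: Low open metal tray fixed to the table, 250 mm (x) by 120 mm (y) outside, walls 5 mm thick and 20 mm high, floor 5 mm thick; empty. Origin: centre of its underside.
- stock_tray: Low wooden tray fixed to the table, 118 mm (x) by 226 mm (y), walls 6 mm thick and 20 mm high, floor 6 mm thick, divided in the middle into two bays 106 by 104 mm side by side along y. Origin: centre of its underside.
- bay (a point): Centre of the empty bay's floor (the +y half of the stock tray, 55.5 mm from the tray's middle), axes as the stock tray's.
- full_tin: Closed tin like the other, 64 mm diameter, 84 mm high, standing in the other bay (-y) of the stock tray; leave it alone. Origin: centre of its underside.
- cup_a: Paper mixing cup, 64 mm wide, 65 mm high; leave it alone. Origin: centre of its underside.
- cup_b: White plastic mixing cup, 60 mm wide, 60 mm high; leave it alone. Origin: centre of its underside.
- jar: Glass jar, 68 mm wide, 100 mm high; leave it alone. Origin: centre of its underside.

How it is judged:
By the outcome, as a careful person would: the job done as asked, in the order asked, and still so for the second after the job is handed in, with the robot touching nothing.
It also fails if it takes over 72 s, if anything falls off the work surface, if the arm or the gripper's body presses on something with over 40 N, if the wrist force passes 120 N, or if a joint passes its speed limit or range.

## Working session

There is one attempt and no reset: what is moved stays moved. The work goes in short steps, Python scripts to look and compute and a tool call to move; the robot and the scene stay as the last step left them, time stands still between calls to the robot, and variables do not carry over. Pictures are saved under pics/ and viewed, at most 10 in all, crops included, and the job is handed in when it is done.

Besides the shell and the picture viewer there is one more tool, called after "Emit:" as name(argument=value, ...) on one line, values as JSON. servo_tool: Moves the arm, as the interface text tells. Its arguments: {"type":"object","properties":{"deltas":{"type":"string"},"newtons":{"type":"number"}},"required":["deltas"]}

```bash
ls; mkdir -p pics
cat > h.py <<'E'
import numpy as np, cv2
from rig import env
def cam(p):
    W=p["world_to_cam"]; return p["camera_matrix"],W,np.linalg.inv(W)
def at_z(p,uv,z):
    K,W,C=cam(p); d=C[:3,:3]@np.linalg.solve(K,[uv[0],uv[1],1]); o=C[:3,3]
    return o+d*(z-o[2])/d[2]
def cloud(p):
    K,W,C=cam(p); D=p["depth"]; v,u=np.indices(D.shape)
    P=np.stack([(u-K[0,2])/K[0,0]*D,(v-K[1,2])/K[1,1]*D,D],-1)@C[:3,:3].T+C[:3,3]
    P[D==0]=np.nan; return P
def save(p,n): cv2.imwrite(f"pics/{n}.png",p["img"][:,:,::-1])
E
python3 - <<'E'
from h import *
Z=dict(tin_mouth=.078,knife=.078,lid=0,big_lid=0,tool_tray=0,stock_tray=0,bay=.006,full_tin=0,tin=0,jar=0,cup_a=0)
for c in ("scene","side"):
    p=env.get_image(c); save(p,c)
    print(c,cam(p)[2][:3,3].round(3))
    for n,z in Z.items():
        for r in env.spot_point(n,p)[:2]: print(n,round(r["conf"],2),np.round(r["uv"]),at_z(p,r["uv"],z).round(4))
p=env.get_image("wrist"); save(p,"wrist")
print(env.observe(), env.grasp_offset)
E
```

```text
pics
scene [1.164 0.067 0.969]
tin_mouth 0.66 [266. 217.] [ 0.6029 -0.0303  0.078 ]
tin_mouth 0.39 [337. 314.] [0.8171 0.1353 0.078 ]
knife 0.78 [269. 213.] [ 0.5919 -0.0252  0.078 ]
lid 0.68 [258. 181.] [ 0.4457 -0.0726 -0.    ]
big_lid 0.66 [322. 182.] [ 0.4363  0.0936 -0.    ]
tool_tray 0.7 [412. 209.] [ 0.4992  0.3174 -0.    ]
stock_tray 0.74 [155. 200.] [ 0.528  -0.3241  0.    ]
bay 0.84 [174. 200.] [ 0.5297 -0.2731  0.006 ]
full_tin 0.77 [136. 189.] [ 0.5006 -0.3792 -0.    ]
full_tin 0.56 [337. 316.] [0.7917 0.1414 0.    ]
tin 0.71 [267. 236.] [ 0.6089 -0.0304 -0.    ]
jar 0.86 [276. 311.] [0.7926 0.0108 0.    ]
cup_a 0.93 [205. 293.] [ 0.7652 -0.1516 -0.    ]
cup_a 0.56 [338. 315.] [0.7899 0.1452 0.    ]
side [0.518 0.803 1.061]
tin_mouth 0.77 [294. 204.] [ 0.6036 -0.0301  0.078 ]
knife 0.67 [298. 200.] [ 0.5947 -0.0443  0.078 ]
knife 0.67 [224. 223.] [0.7804 0.0583 0.078 ]
lid 0.56 [347. 211.] [ 0.4536 -0.0855  0.    ]
big_lid 0.75 [349. 262.] [0.4396 0.0905 0.    ]
tool_tray 0.71 [317. 340.] [0.5067 0.3211 0.    ]
tool_tray 0.56 [338. 142.] [ 0.4968 -0.3819  0.    ]
stock_tr
[... 445 characters left out ...]
1, -1.23352785e+01]), 'qvel': array([-0.04774441, -0.0700915 , -0.01507269, -0.03623295,  0.06958224,
        0.03149699]), 'joint_efforts': array([ 1.16156643e-04, -4.48327267e+01, -2.31462246e+01, -1.97886120e-04,
        5.52605561e-04, -1.73730069e-05]), 'position': array([ 0.19516211, -0.51419125,  0.23130653]), 'tool_rot': array([[ 9.34920385e-01,  3.54857538e-01, -3.61347947e-05],
       [ 3.54857539e-01, -9.34920385e-01,  3.46720815e-05],
       [-2.14795067e-05, -4.52383401e-05, -9.99999999e-01]]), 'ft_force': array([-1.05826236, -0.11610763, -0.21125888]), 'wrist_torque': array([-0.07549182, -0.00240664, -0.00716028]), 'gripper_force': 0.0, 'grip_width': 0.08487943780399412} 0.0187
```

View pics/scene.png

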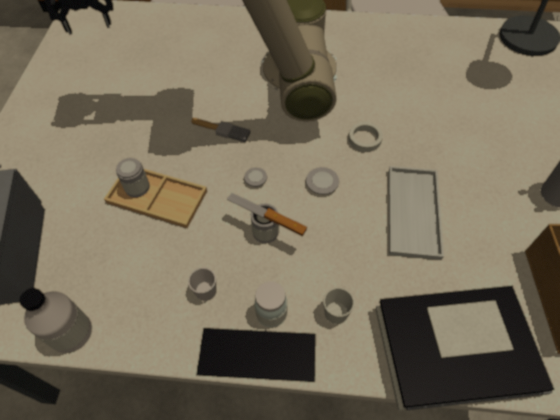

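View pics/side.png

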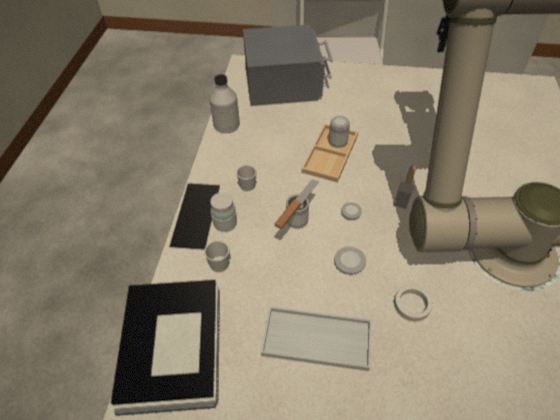

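Run:
```python
from h import *
def rect(Q): 
    r=cv2.minAreaRect((Q[:,:2]*1000).astype(np.float32)); return [np.round(x,1) for x in r], np.round(cv2.boxPoints(r)).tolist()
for c in ("scene","side"):
    p=env.get_image(c); P=cloud(p).reshape(-1,3); I=p["img"].reshape(-1,3).astype(int)
    def sel(cx,cy,rad,z0,z1):
        m=(np.hypot(P[:,0]-cx,P[:,1]-cy)<rad)&(P[:,2]>z0)&(P[:,2]<z1); return P[m],I[m]
    print(c)
    Q,C=sel(.595,-.03,.13,.071,.12); print("knife+rim",len(Q),rect(Q))
    h=Q[(C[:,0]-C[:,2])>60]; print(" handle",len(h),rect(h),np.median(h[:,2]).round(4))
    hc=h[:,:2].mean(0); d=np.linalg.svd(h[:,:2]-hc,full_matrices=False)[2][0]; print(" dir",d)
    Q,C=sel(.45,-.075,.06,.010,.03); print("lid",len(Q),rect(Q),np.median(Q[:,2]))
    Q,C=sel(.438,.092,.07,.010,.03); print("big",len(Q),rect(Q))
    Q,C=sel(.6,-.03,.045,.02,.074); print("tinwall",len(Q),rect(Q))
    Q,C=sel(.503,.319,.17,.013,.03); print("tooltray",len(Q),rect(Q))
    Q,C=sel(.522,-.32,.15,.013,.027); print("stock",len(Q),rect(Q))
    Q,C=sel(.5,-.38,.06,.07,.1); print("fulltin",len(Q),rect(Q),Q[:,2].max())
```

```text
scene
knife+rim 1051 ([array([598.1, -33.2]), array([199.8,  62.3]), np.float64(54.8)], [[515.0, -97.0], [566.0, -133.0], [681.0, 31.0], [630.0, 66.0]])
 handle 369 ([array([617.5,  13.6]), array([98.3, 22.7]), np.float64(64.7)], [[586.0, -26.0], [607.0, -36.0], [649.0, 53.0], [628.0, 63.0]]) 0.0915
 dir [0.42411797 0.90560695]
lid 346 ([array([441.6, -77.1]), array([57.1, 56.6]), np.float64(3.8)], [[411.0, -51.0], [415.0, -107.0], [472.0, -103.0], [468.0, -47.0]]) 0.016951911986638202
big 713 ([array([440.5,  92.4]), array([82.3, 82.7]), np.float64(82.6)], [[394.0, 57.0], [476.0, 46.0], [487.0, 128.0], [405.0, 139.0]])
tinwall 440 ([array([600.4, -31.3]), array([56., 61.]), np.float64(55.4)], [[559.0, -37.0], [610.0, -72.0], [641.0, -26.0], [591.0, 9.0]])
tooltray 786 ([array([506.5, 319.3]), array([121.2, 255.5]), np.float64(88.8)], [[377.0, 262.0], [633.0, 256.0], [636.0, 377.0], [380.0, 383.0]])
stock 949 ([array([ 517.7, -320.2]), array([229.8, 123. ]), np.float64(76.3)], [[431.0, -417.0], [550.0, -446.0], [605.0, -223.0], [485.0, -194.0]])
fulltin 540 ([array([ 499.8, -373.6]),
[... 659 characters left out ...]
3.7, 83. ]), np.float64(63.8)], [[384.0, 72.0], [459.0, 35.0], [496.0, 110.0], [421.0, 147.0]])
tinwall 283 ([array([594.2, -31.5]), array([57.7, 60.6]), np.float64(66.5)], [[555.0, -46.0], [610.0, -70.0], [633.0, -17.0], [578.0, 7.0]])
tooltray 949 ([array([507.8, 317.3]), array([123.8, 250.1]), np.float64(88.9)], [[382.0, 258.0], [632.0, 253.0], [634.0, 377.0], [384.0, 382.0]])
stock 558 ([array([ 518.5, -321.2]), array([233.9, 119.5]), np.float64(76.0)], [[432.0, -420.0], [548.0, -449.0], [605.0, -222.0], [489.0, -193.0]])
fulltin 291 ([array([ 497.7, -374.5]), array([64.9, 60.9]), np.float64(32.7)], [[454.0, -366.0], [487.0, -418.0], [541.0, -383.0], [509.0, -331.0]]) 0.09639744578454512
```

Run:
```python
from h import *
p=env.get_image("scene"); P=cloud(p)
print(cv2.resize(p["img"][185:245,215:315],(800,480),interpolation=cv2.INTER_CUBIC).shape)
cv2.imwrite("pics/crop.png",np.hstack([cv2.resize(p["img"][160:250,215:315],(800,600),interpolation=cv2.INTER_CUBIC)])[:,:,::-1])
```

```text
(480, 800, 3)
```

View pics/crop.png

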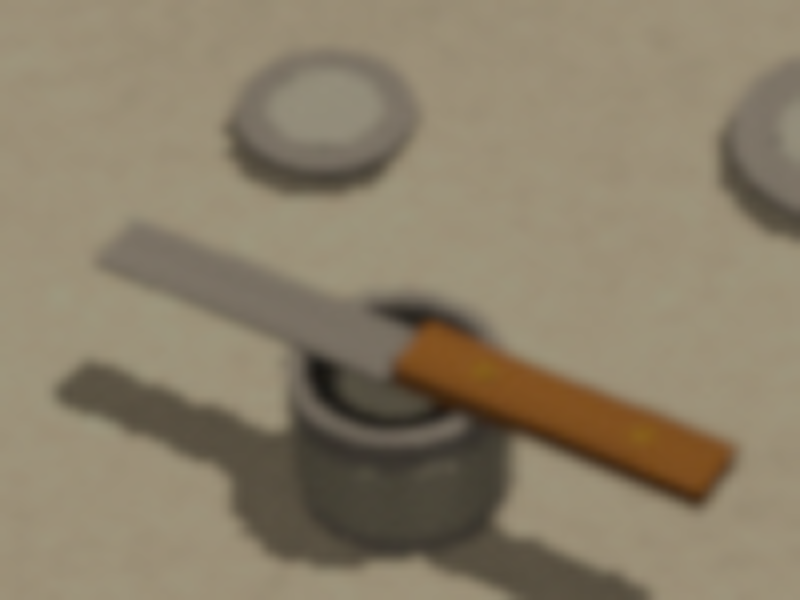

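The crop and scene show the knife at 66°. Its handle runs from about (265,210) to (305,230), and its middle lies over the tin at (266,217). The small lid is at (256,177), the tool tray at (413,210) and the empty bay at (174,200).

```bash
cat >> h.py <<'E'
def go(pos,ydeg,n,S=None):
    """equal rows (tool axes, mm/rad) from the present (or given) pose to pos with tool y at ydeg, tool down"""
    s=env.observe() if S is None else S; R=s["tool_rot"]
    a=np.degrees(np.arctan2(R[1,1],R[0,1])); w=-np.radians((ydeg-a+180)%360-180)/n
    t=R.T@(np.array(pos)-s["position"])*1000
    M=sum(np.array([[np.cos(k*w),-np.sin(k*w),0],[np.sin(k*w),np.cos(k*w),0],[0,0,1]]) for k in range(n))
    d=np.linalg.solve(M,t)
    tilt=R.T@[0,0,-1]
    print(f"{n} rows: {d.round(2)} wz {w:.4f}  tilt {np.round([-tilt[1],tilt[0]],4)} y now {a:.1f}")
E
python3 -c "
from h import *
go([.6157,.0124,.2],-24.3,20)"
```

```text
20 rows: [34.12 -5.57  1.57] wz -0.0392  tilt [-0.  0.] y now -69.2
```

Emit:
servo_tool(deltas="0.55 34.1 -5.6 1.6 0 0 -0.0392;0.55 34.1 -5.6 1.6 0 0 -0.0392;0.55 34.1 -5.6 1.6 0 0 -0.0392;0.55 34.1 -5.6 1.6 0 0 -0.0392;0.55 34.1 -5.6 1.6 0 0 -0.0392;0.55 34.1 -5.6 1.6 0 0 -0.0392;0.55 34.1 -5.6 1.6 0 0 -0.0392;0.55 34.1 -5.6 1.6 0 0 -0.0392")

```text
time_s: 2.07
position: [0.4134, -0.3435, 0.2185]
tool_rot: [[0.779, 0.628, 0.0], [0.628, -0.779, -0.0], [-0.0, 0.0, -1.0]]
ft_force: [0.6, 0.1, -0.5]
grip_width: 0.0472
gripper_force: 0.0
```

Emit:
servo_tool(deltas="0.55 34.1 -5.6 1.6 0 0 -0.0392;0.55 34.1 -5.6 1.6 0 0 -0.0392;0.55 34.1 -5.6 1.6 0 0 -0.0392;0.55 34.1 -5.6 1.6 0 0 -0.0392;0.55 34.1 -5.6 1.6 0 0 -0.0392;0.55 34.1 -5.6 1.6 0 0 -0.0392;0.55 34.1 -5.6 1.6 0 0 -0.0392;0.55 34.1 -5.6 1.6 0 0 -0.0392")

```text
time_s: 2.73
position: [0.5672, -0.1151, 0.2056]
tool_rot: [[0.547, 0.837, 0.0], [0.837, -0.547, -0.0], [0.0, 0.0, -1.0]]
ft_force: [0.0, -0.1, 0.7]
grip_width: 0.0469
gripper_force: 0.0
```

Emit:
servo_tool(deltas="0.55 34.1 -5.6 1.6 0 0 -0.0392;0.55 34.1 -5.6 1.6 0 0 -0.0392;0.55 34.1 -5.6 1.6 0 0 -0.0392;0.55 34.1 -5.6 1.6 0 0 -0.0392;0.55 0 0 0 0 0 0;0.55 0 0 0 0 0 0")

```text
time_s: 3.23
position: [0.6151, 0.0142, 0.199]
tool_rot: [[0.409, 0.913, -0.0], [0.913, -0.409, -0.0], [-0.0, -0.0, -1.0]]
ft_force: [0.7, 0.3, -0.2]
grip_width: 0.047
gripper_force: 0.0
```

```bash
cat > w.py <<'E'
from h import *
def rect(Q): 
    r=cv2.minAreaRect((Q[:,:2]*1000).astype(np.float32)); return [np.round(x,1) for x in r]
E
python3 - <<'E'
from w import *
s=env.observe(); print(s["time_s"],s["position"],s["q"].round(1),s["grip_width"],s["ft_force"].round(2))
p=env.get_image("wrist"); save(p,"w1"); P=cloud(p).reshape(-1,3); I=p["img"].reshape(-1,3).astype(int)
print(cam(p)[2][:3,3])
def sel(cx,cy,rad,z0,z1):
    m=(np.hypot(P[:,0]-cx,P[:,1]-cy)<rad)&(P[:,2]>z0)&(P[:,2]<z1); return P[m],I[m]
Q,C=sel(.595,-.03,.13,.083,.12); print(len(Q),rect(Q) if len(Q) else 0, np.median(Q[:,2]))
Q,C=sel(.6,-.03,.05,.07,.083);print("rim",len(Q),rect(Q),np.median(Q[:,2]))
Q,C=sel(.595,-.03,.13,.072,.082);print("blade",len(Q),rect(Q),np.median(Q[:,2]))
for n,z in dict(tin_mouth=.078,knife=.078,lid=0).items():
    for r in env.spot_point(n,p)[:2]: print(n,round(r["conf"],2),np.round(r["uv"]),at_z(p,r["uv"],z).round(4))
go([.6157,.0124,.0795],-24.3,4)
E
```

```text
3.2333 [0.61511809 0.0142426  0.19897429] [-9.7 29.7 66.4 -0.  83.9 14.5] 0.047014234078886594 [ 0.7   0.28 -0.2 ]
[0.64263878 0.07782551 0.3419979 ]
4968 [array([594.5, -31.2]), array([198.6,  21.6]), np.float64(65.2)] 0.09224000236159136
rim 3459 [array([591.2, -37.3]), array([72.1, 63. ]), np.float64(30.7)] 0.07801015500335406
blade 2778 [array([580.1, -65.7]), array([127.4,  63.3]), np.float64(64.5)] 0.07761984942137815
tin_mouth 0.96 [288. 277.] [ 0.5929 -0.0369  0.078 ]
knife 0.74 [287. 274.] [ 0.5926 -0.0342  0.078 ]
knife 0.16 [288. 241.] [ 0.6044 -0.0098  0.078 ]
lid 0.24 [483. 120.] [ 0.7987 -0.0017  0.    ]
4 rows: [ 0.31  0.09 29.99] wz -0.0004  tilt [0.0001 0.0001] y now -24.4
```

View pics/w1.png

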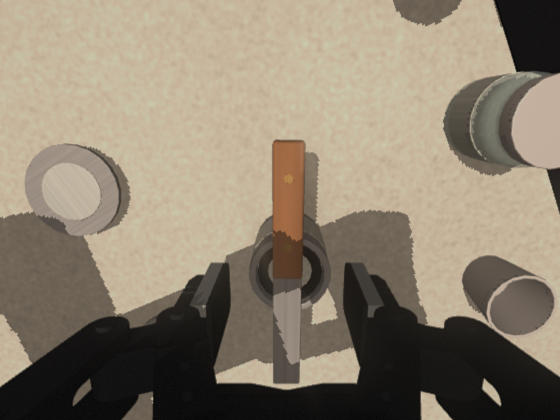

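The wrist view shows the handle at (289,140–275), centred between the open fingers, with the tin mouth at (290,268). I'll descend and grip.

Emit:
servo_tool(deltas="0.55 0 0 35 0 0 0;0.55 0 0 35 0 0 0;0.55 0 0 30 0 0 0;0.55 0 0 19.4 0 0 0;0.55 0 0 0 0 0 0;0 0 0 0 0 0 0;0 0 0 0 0 0 0;0 0 0 0 0 0 0", newtons=70)

```text
time_s: 4.1
position: [0.6159, 0.0121, 0.082]
tool_rot: [[0.412, 0.911, 0.003], [0.911, -0.412, -0.001], [0.001, 0.003, -1.0]]
ft_force: [-0.8, 0.3, 0.5]
grip_width: 0.0198
gripper_force: 70.3
```

Emit:
servo_tool(deltas="0 0 0 0 0 0 0;0 0 0 0 0 0 0;0 0 0 -4 0 0 0;0 0 0 -10 0 0 0;0 0 0 -30 0 0 0;0 0 0 -36 0 0 0;0 0 0 0 0 0 0")

```text
time_s: 4.68
position: [0.6175, 0.0124, 0.1676]
tool_rot: [[0.411, 0.911, 0.012], [0.912, -0.411, -0.002], [0.003, 0.012, -1.0]]
ft_force: [1.6, -0.4, 0.1]
grip_width: 0.0199
gripper_force: 70.2
```

Run:
```python
from w import *
s=env.observe(); print(s["time_s"],s["position"],s["q"].round(1),s["grip_width"],s["gripper_force"])
p=env.get_image("wrist"); save(p,"w2"); P=cloud(p).reshape(-1,3); I=p["img"].reshape(-1,3).astype(int)
def sel(cx,cy,rad,z0,z1):
    m=(np.hypot(P[:,0]-cx,P[:,1]-cy)<rad)&(P[:,2]>z0)&(P[:,2]<z1); return P[m],I[m]
Q,C=sel(.595,-.03,.13,.12,.2); Q=Q[(C[Q[:,2]>0]).sum(1)>0]; print(len(Q))
d=np.array([.419,.908]); t=(Q[:,:2]-[.5945,-.0312])@d
for a in np.arange(-.1,.03,.02):
    m=(t>a)&(t<a+.02); print(a.round(2),m.sum(),np.median(Q[m,2]).round(4) if m.any() else 0)
from scipy.optimize import least_squares
for c in ("wrist","scene","side"):
    if c!="wrist": p=env.get_image(c);P=cloud(p).reshape(-1,3)
    Q,C=sel(.597,-.034,.05,.074,.082); 
    f=least_squares(lambda x:np.abs(np.hypot(Q[:,0]-x[0],Q[:,1]-x[1])-.02925)-0.00275*0,[.597,-.034],loss="soft_l1",f_scale=.002); print(c,len(Q),f.x,rect(Q))
    print([(np.round(r["conf"],2),at_z(p,r["uv"],.078).round(4)) for r in env.spot_point("tin_mouth",p)[:1]])
```

```text
4.6833 [0.61748827 0.01242773 0.16759278] [-9.8 31.1 69.4  0.  78.8 14.5] 0.01990434792228351 70.1895260810852
15008
-0.1 0 0
-0.08 0 0
-0.06 0 0
-0.04 0 0
-0.02 0 0
0.0 1605 0.1777
0.02 2251 0.1779
wrist 8 [ 0.59410986 -0.03338356] [array([587.6,  -4.8]), array([2.9, 0.9]), np.float64(1.8)]
[]
scene 220 [ 0.59617015 -0.03471221] [array([595.9, -34.5]), array([62.9, 61.5]), np.float64(7.9)]
[(np.float64(0.57), array([ 0.6094, -0.0309,  0.078 ]))]
side 148 [ 0.595669   -0.03603685] [array([590.6, -32.2]), array([64.2, 53.1]), np.float64(47.7)]
[(np.float64(0.63), array([ 0.6042, -0.0354,  0.078 ]))]
```

View pics/w2.png

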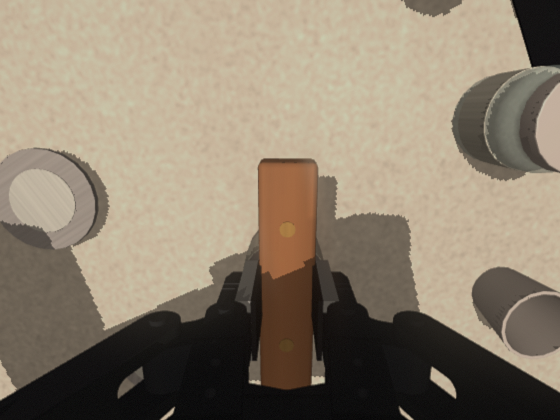

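The wrist view shows the handle held squarely, end at (288,160), upper part clear of the tin. Next is the tray.

```bash
python3 -c "
from h import *
go([.555,.317,.12],-91,12)"
```

```text
12 rows: [ 11.16 -24.96   3.25] wz 0.0970  tilt [-0.0025  0.0006] y now -24.3
```

Emit:
servo_tool(deltas="0 11.2 -25 3.3 0 0 0.097;0 11.2 -25 3.3 0 0 0.097;0 11.2 -25 3.3 0 0 0.097;0 11.2 -25 3.3 0 0 0.097;0 11.2 -25 3.3 0 0 0.097;0 11.2 -25 3.3 0 0 0.097;0 11.2 -25 3.3 0 0 0.097;0 11.2 -25 3.3 0 0 0.097")

```text
time_s: 5.65
position: [0.5334, 0.2118, 0.1326]
tool_rot: [[0.934, 0.358, -0.002], [0.358, -0.934, -0.0], [-0.002, -0.0, -1.0]]
ft_force: [1.3, -0.8, -1.3]
grip_width: 0.0198
gripper_force: 70.1
```

Emit:
servo_tool(deltas="0 11.2 -25 3.3 0 0 0.097;0 11.2 -25 3.3 0 0 0.097;0 11.2 -25 3.3 0 0 0.097;0 11.2 -25 3.3 0 0 0.097;0 0 0 0 0 0 0;0 0 0 0 0 0 0;0 0 0 0 0 0 0")

```text
time_s: 6.23
position: [0.5553, 0.3171, 0.1195]
tool_rot: [[1.0, -0.016, -0.002], [-0.016, -1.0, -0.001], [-0.002, 0.001, -1.0]]
ft_force: [0.0, 0.0, -0.3]
grip_width: 0.0199
gripper_force: 70.1
```

Run:
```python
from w import *
go([.555,.317,.0105],-91,4)
s=env.observe(); print(s["time_s"],s["position"],s["q"].round(1),s["gripper_force"],s["tool_rot"].round(3).tolist())
for c in ("scene","side"):
    p=env.get_image(c); P=cloud(p).reshape(-1,3); save(p,"c_"+c)
    m=(np.hypot(P[:,0]-.45,P[:,1]-.32)<.08)&(P[:,2]>.08)&(P[:,2]<.2); Q=P[m]
    print(c,len(Q),rect(Q) if len(Q) else 0)
    if len(Q): print(np.polyfit(Q[:,0],Q[:,2],1))
```

```text
4 rows: [-2.000e-02 -1.000e-02  2.725e+01] wz 0.0003  tilt [0.0009 0.0016] y now -90.9
6.2333 [0.555262   0.31705936 0.11950997] [ 19.1  36.   68.6  -0.   75.5 110.1] 70.13217687606812 [[1.0, -0.016, -0.002], [-0.016, -1.0, -0.001], [-0.002, 0.001, -1.0]]
scene 98 [array([466.7, 318.4]), array([122. ,  20.3]), np.float64(0.3)]
[0.02915154 0.10675748]
side 562 [array([467.9, 318. ]), array([ 24. , 123.2]), np.float64(88.3)]
[0.06677528 0.09118752]
```

Emit:
servo_tool(deltas="0 0 0 38 0 0 0;0 0 0 35 0 0 0;0 0 0 20 0 0 0;0 0 0 10 0 0 0;0 0 0 4 0 0 0;0 0 0 2 0 0 0;0 0 0 0 0 0 0")

```text
time_s: 6.92
position: [0.5564, 0.3175, 0.0125]
tool_rot: [[1.0, -0.017, 0.002], [-0.017, -1.0, 0.001], [0.002, -0.001, -1.0]]
ft_force: [0.0, 0.2, -0.9]
grip_width: 0.0197
gripper_force: 70.1
```

Emit:
servo_tool(deltas="0.5 0 0 0 0 0 0;0.5 0 0 0 0 0 0;0.5 0 0 0 0 0 0;0.5 0 0 0 0 0 0;0.5 0 0 -10 0 0 0;0.5 0 0 -35 0 0 0;0.5 0 0 -40 0 0 0;0.5 0 0 -40 0 0 0")

```text
time_s: 7.58
position: [0.5553, 0.3174, 0.1384]
tool_rot: [[1.0, -0.017, -0.001], [-0.017, -1.0, -0.0], [-0.001, 0.0, -1.0]]
ft_force: [1.2, 0.1, -0.5]
grip_width: 0.0426
gripper_force: 0.0
```

Run:
```python
from w import *
from scipy.optimize import least_squares
s=env.observe(); print(s["time_s"],s["position"],s["ft_force"].round(2))
for c in ("scene","side"):
    p=env.get_image(c); P=cloud(p).reshape(-1,3); save(p,"d_"+c)
    m=(abs(P[:,0]-.507)<.115)&(abs(P[:,1]-.318)<.048)&(P[:,2]>.0078)&(P[:,2]<.05); Q=P[m]
    print(c,len(Q),rect(Q),np.percentile(Q[:,2],[1,50,99]).round(4))
    m=(np.hypot(P[:,0]-.442,P[:,1]+.078)<.045)&(P[:,2]>.012)&(P[:,2]<.025);Q=P[m]
    print("lid",rect(Q),[(np.round(r["conf"],2),at_z(p,r["uv"],0).round(4)) for r in env.spot_point("lid",p)[:2]])
    m=(np.hypot(P[:,0]-.597,P[:,1]+.034)<.045)&(P[:,2]>.074)&(P[:,2]<.082);Q=P[m]
    print("rim",rect(Q),cv2.minEnclosingCircle((Q[:,:2]*1000).astype(np.float32)))
go([.4425,-.0785,.13],-90,20)
```

```text
7.5833 [0.55525544 0.31740581 0.13843857] [ 1.22  0.05 -0.48]
scene 638 [array([508.1, 317.6]), array([225.1,  95. ]), np.float64(0.1)] [0.0078 0.016  0.0222]
lid [array([443.1, -77. ]), array([59.6, 56.6]), np.float64(10.3)] [(np.float64(0.75), array([ 0.4416, -0.078 ,  0.    ]))]
rim [array([595.5, -34.6]), array([62.9, 61.8]), np.float64(54.3)] ((594.9548950195312, -35.179100036621094), 32.95100402832031)
side 1263 [array([506.9, 318. ]), array([ 95.7, 229.8]), np.float64(90.0)] [0.0078 0.0103 0.0234]
lid [array([0., 0.]), array([0., 0.]), np.float64(0.0)] []
rim [array([0., 0.]), array([0., 0.]), np.float64(0.0)] ((0.0, 0.0), 0.0)
20 rows: [-5.49 19.86  0.37] wz -0.0009  tilt [-0.001  -0.0027] y now -91.0
```

Emit:
servo_tool(deltas="1 -5.5 19.9 -1 0 0 0;1 -5.5 19.9 -1 0 0 0;1 -5.5 19.9 -1 0 0 0;1 -5.5 19.9 -1 0 0 0;1 -5.5 19.9 -1 0 0 0;1 -5.5 19.9 -1 0 0 0;1 -5.5 19.9 -1 0 0 0;1 -5.5 19.9 -1 0 0 0")

```text
time_s: 8.45
position: [0.5078, 0.1581, 0.1432]
tool_rot: [[1.0, -0.017, -0.003], [-0.017, -1.0, -0.0], [-0.003, 0.0, -1.0]]
ft_force: [0.0, -0.1, -0.3]
grip_width: 0.0853
gripper_force: 0.0
```

Emit:
servo_tool(deltas="1 -5.5 19.9 -1 0 0 0;1 -5.5 19.9 -1 0 0 0;1 -5.5 19.9 -1 0 0 0;1 -5.5 19.9 -1 0 0 0;1 -5.5 19.9 -1 0 0 0;1 -5.5 19.9 -1 0 0 0;1 -5.5 19.9 -1 0 0 0;1 -5.5 19.9 -1 0 0 0")

```text
time_s: 9.12
position: [0.4611, -0.0, 0.1514]
tool_rot: [[1.0, -0.017, -0.003], [-0.017, -1.0, 0.001], [-0.003, -0.001, -1.0]]
ft_force: [-0.2, 0.3, 0.4]
grip_width: 0.0855
gripper_force: 0.0
```

Emit:
servo_tool(deltas="1 -5.5 19.9 -1 0 0 0;1 -5.5 19.9 -1 0 0 0;1 -5.5 19.9 -1 0 0 0;1 -5.5 19.9 -1 0 0 -0.016;1 0 0 0 0 0 0;1 0 0 0 0 0 0")

```text
time_s: 9.62
position: [0.4383, -0.0788, 0.1556]
tool_rot: [[1.0, -0.003, -0.002], [-0.003, -1.0, 0.001], [-0.002, -0.001, -1.0]]
ft_force: [0.1, 0.6, 0.2]
grip_width: 0.0856
gripper_force: 0.0
```

```bash
cat >> w.py <<'E'
from scipy.optimize import least_squares
def circ(Q,r): # outer edge fit: circle centre from hull points, known radius
    h=cv2.convexHull((Q[:,:2]*1000).astype(np.float32))[:,0]
    f=least_squares(lambda x:np.hypot(h[:,0]-x[0],h[:,1]-x[1])-x[2],[*h.mean(0),r],loss="soft_l1",f_scale=.7)
    return len(Q),f.x.round(1),np.median(Q[:,2]).round(4)
E
python3 - <<'E'
from w import *
s=env.observe(); print(s["time_s"],s["position"],s["q"].round(1))
p=env.get_image("wrist"); save(p,"w3"); P=cloud(p).reshape(-1,3)
print(cam(p)[2][:3,3])
def sel(cx,cy,rad,z0,z1): return P[(np.hypot(P[:,0]-cx,P[:,1]-cy)<rad)&(P[:,2]>z0)&(P[:,2]<z1)]
print("lid",circ(sel(.4425,-.078,.045,.012,.025),29.5))
print("rim",circ(sel(.597,-.034,.045,.074,.083),32))
for n,z in dict(tin_mouth=.078,lid=0).items():
    for r in env.spot_point(n,p)[:2]: print(n,round(r["conf"],2),np.round(r["uv"]),at_z(p,r["uv"],z).round(4))
go([.4425,-.0775,.003],-90,4)
E
```

```text
9.6167 [ 0.43825456 -0.07881025  0.15556   ] [-25.5  16.   97.2   0.   66.9  64.7]
[ 0.50671654 -0.07851696  0.2984757 ]
lid (4356, array([441.8, -79. ,  29.1]), np.float64(0.0176))
rim (28, array([-67239.3,   3422.3,  67890.2]), np.float64(0.0754))
lid 0.79 [288. 191.] [ 0.4419 -0.0801  0.    ]
4 rows: [ 9.800e-01 -3.000e-02  3.823e+01] wz -0.0001  tilt [-0.0007  0.001 ] y now -90.0
```

View pics/w3.png

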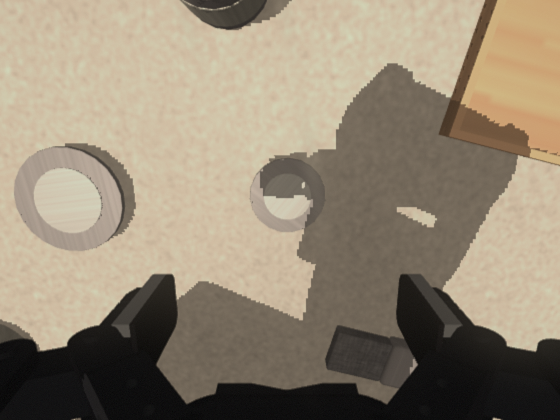

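The view shows the lid at (288,193), midway between the fingers; the brush at (370,355) is well clear of their path.

Emit:
servo_tool(deltas="1 3.5 0 39 0 0 0;1 0 0 40 0 0 0;1 0 0 38 0 0 0;1 0 0 23 0 0 0;1 0 0 12.5 0 0 0;1 0 0 0 0 0 0;1 0 0 0 0 0 0")

```text
time_s: 10.35
position: [0.4424, -0.0779, 0.0036]
tool_rot: [[1.0, -0.0, -0.001], [-0.0, -1.0, 0.001], [-0.001, -0.001, -1.0]]
ft_force: [-0.3, -0.7, -0.4]
grip_width: 0.0857
gripper_force: 0.0
```

```bash
python3 -c "
from h import *
go([.4418,-.079,.003],-90,1); print(env.observe()['position'],env.observe()['ft_force'])"
```

```text
1 rows: [-0.55  1.14  0.64] wz -0.0003  tilt [-0.0006  0.0012] y now -90.0
[ 0.44235329 -0.07786325  0.00363698] [-0.30742322 -0.68680967 -0.41327682]
```

Emit:
servo_tool(deltas="0 -0.5 1 0 0 0 0;0 0 0 0 0 0 0;0 0 0 0 0 0 0;0 0 0 0 0 0 0;0 0 0 0 0 0 0;0 0 0 0 0 0 0", newtons=60)

```text
time_s: 10.85
position: [0.4424, -0.0797, 0.0055]
tool_rot: [[1.0, -0.001, 0.003], [-0.001, -1.0, -0.001], [0.003, 0.001, -1.0]]
ft_force: [-2.8, 1.4, 13.4]
grip_width: 0.0558
gripper_force: 60.5
```

Emit:
servo_tool(deltas="0 0 0 -5 0 0 0;0 0 0 -20 0 0 0;0 0 0 -35 0 0 0;0 0 0 -38 0 0 0;0 0 0 -38 0 0 0;0 0 0 -14 0 0 0;0 0 0 0 0 0 0;0 0 0 0 0 0 0")

```text
time_s: 11.52
position: [0.4418, -0.0795, 0.1545]
tool_rot: [[1.0, -0.001, 0.002], [-0.001, -1.0, -0.001], [0.002, 0.001, -1.0]]
ft_force: [-1.1, 0.2, -0.1]
grip_width: 0.0563
gripper_force: 63.7
```

Run:
```python
from w import *
s=env.observe(); print(s["time_s"],s["position"],s["grip_width"],s["gripper_force"])
for c in ("scene","side"):
    p=env.get_image(c); P=cloud(p).reshape(-1,3); save(p,"e_"+c)
    def sel(cx,cy,rad,z0,z1): return P[(np.hypot(P[:,0]-cx,P[:,1]-cy)<rad)&(P[:,2]>z0)&(P[:,2]<z1)]
    for z0 in (.074,): 
      Q=sel(.597,-.034,.045,z0,.083); print(c,"rim",circ(Q,32) if len(Q)>9 else 0)
    Q=sel(.45,-.079,.2,.0,.04); 
go([.515,-.056,.16],-90,4); go([.54,-.0355,.16],-90,4)
```

```text
11.5167 [ 0.44179026 -0.07948848  0.15450719] 0.05626367961293838 63.71693730354309
scene rim (217, array([596. , -34.7,  31.5]), np.float64(0.0773))
side rim (185, array([595.1, -36.1,  31.9]), np.float64(0.0773))
4 rows: [18.45 -5.82 -1.81] wz -0.0003  tilt [-0.0009  0.0018] y now -90.1
4 rows: [ 24.69 -10.95  -1.81] wz -0.0003  tilt [-0.0009  0.0018] y now -90.1
```

Emit:
servo_tool(deltas="0 19.5 -8.8 -1.5 0 0 0;0 19.5 -8.8 -1.5 0 0 0;0 19.5 -8.8 -1.5 0 0 0;0 19.5 -8.8 -1.5 0 0 0;0 19.5 -8.8 -1.5 0 0 0;0 0 0 0 0 0 0;0 0 0 0 0 0 0")

```text
time_s: 12.2
position: [0.5391, -0.0352, 0.1595]
tool_rot: [[1.0, -0.0, -0.003], [-0.0, -1.0, 0.001], [-0.003, -0.001, -1.0]]
ft_force: [0.3, 0.2, -0.6]
grip_width: 0.0557
gripper_force: 63.7
```

Run:
```python
from w import *
s=env.observe(); T=s["position"]; print(s["time_s"],T)
p=env.get_image("wrist"); save(p,"w4"); P=cloud(p).reshape(-1,3)
def sel(cx,cy,rad,z0,z1): return P[(np.hypot(P[:,0]-cx,P[:,1]-cy)<rad)&(P[:,2]>z0)&(P[:,2]<z1)]
Q=sel(.597,-.035,.045,.074,.083); print("rim",circ(Q,32))
for r in env.spot_point("tin_mouth",p)[:2]: print(round(r["conf"],2),np.round(r["uv"]),at_z(p,r["uv"],.078).round(4))
Q=P[(abs(P[:,0]-T[0])<.04)&(abs(P[:,1]-T[1])<.022)&(P[:,2]>T[2]-.01)&(P[:,2]<T[2]+.02)]
print("lid",len(Q), Q.min(0)-T if len(Q) else 0, Q.max(0)-T)
A=np.c_[Q[:,:2]-T[:2],np.ones(len(Q))]; print(np.linalg.lstsq(A,Q[:,2]-T[2],rcond=None)[0])
for a in np.arange(-.03,.03,.005):
    m=(Q[:,1]-T[1]>a)&(Q[:,1]-T[1]<a+.005)
    if m.any(): print(a.round(3),m.sum(),(Q[m,0].max()-T[0]).round(4),(np.median(Q[m,2])-T[2]).round(4))
```

```text
12.2 [ 0.53909564 -0.03523108  0.15953099]
rim (3414, array([594.5, -35.8,  31.7]), np.float64(0.078))
0.98 [285. 134.] [ 0.5934 -0.034   0.078 ]
lid 13962 [-0.02989894 -0.02199591  0.00557717] [0.02895482 0.02199832 0.01429995]
[-0.01491238  0.00180017  0.01192143]
-0.025 475 0.02 0.0116
-0.02 1399 0.0239 0.0118
-0.015 1573 0.0268 0.012
-0.01 1716 0.0281 0.012
-0.005 1778 0.029 0.0121
0.0 1755 0.0289 0.0121
0.005 1723 0.0282 0.0121
0.01 1613 0.0272 0.012
0.015 1424 0.0245 0.0119
0.02 506 0.0207 0.0117
```

View pics/w4.png

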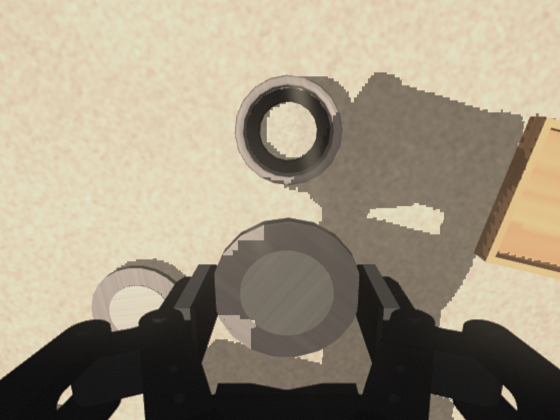

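The lid is level in the grip at (287,287) with its top 12 mm above the TCP, and the tin mouth is at (290,130). Before lowering it, I'll check the fingertip height.

Run:
```python
from w import *
s=env.observe(); T=s["position"]
for c in ("wrist","side","scene"):
    p=env.get_image(c); P=cloud(p).reshape(-1,3)-T
    for sg in (1,-1):
        m=(abs(P[:,0])<.013)&(P[:,1]*sg>.0305)&(P[:,1]*sg<.055)&(P[:,2]>-.03)&(P[:,2]<.06); Q=P[m]
        print(c,sg,m.sum(),np.percentile(Q[:,2],[0,1,3,10]).round(4) if m.any() else 0)
go([.5948,-.0356,.088],-90,4)
```

```text
wrist 1 5288 [0.0079 0.012  0.0165 0.0279]
wrist -1 5075 [0.0074 0.0124 0.0166 0.0288]
side 1 50 [0.0046 0.0068 0.0105 0.0137]
side -1 1 [0.0268 0.0268 0.0268 0.0268]
scene 1 134 [0.0076 0.0087 0.0118 0.0169]
scene -1 110 [0.0044 0.0076 0.0124 0.0192]
4 rows: [14.04 -0.11 18.27] wz -0.0005  tilt [-0.0001  0.0008] y now -90.1
```

Emit:
servo_tool(deltas="0 14 -0.1 5 0 0 0;0 14 0 5 0 0 0;0 14 0 5 0 0 0;0 14 0 10 0 0 0;0 0 0 20 0 0 0;0 0 0 18 0 0 0;0 0 0 6 0 0 0;0 0 0 0 0 0 0")

```text
time_s: 13.12
position: [0.5944, -0.0357, 0.091]
tool_rot: [[1.0, -0.002, -0.003], [-0.002, -1.0, 0.001], [-0.003, -0.001, -1.0]]
ft_force: [-0.0, -0.1, -1.0]
grip_width: 0.0557
gripper_force: 63.7
```

```bash
python3 -c "
from h import *
go([.5948,-.0356,.080],-90,1);s=env.observe(); print(s['position'],s['ft_force'])"
```

```text
1 rows: [ 0.46 -0.11 11.04] wz -0.0017  tilt [-0.0008  0.0032] y now -90.1
[ 0.59437915 -0.03571418  0.09103717] [-8.03609897e-04 -1.38822551e-01 -1.02025333e+00]
```

Emit:
servo_tool(deltas="0 0.5 0 4 0 0 0;0 0 0 4 0 0 0;0 0 0 3 0 0 0;0 0 0 0 0 0 0")

```text
time_s: 13.45
position: [0.5958, -0.0356, 0.0813]
tool_rot: [[1.0, -0.001, -0.0], [-0.001, -1.0, 0.0], [-0.0, -0.0, -1.0]]
ft_force: [0.2, 0.5, -0.8]
grip_width: 0.0558
gripper_force: 63.7
```

Emit:
servo_tool(deltas="0 0 0 2 0 0 0;0 0 0 0 0 0 0;0 0 0 0 0 0 0")

```text
time_s: 13.7
position: [0.5959, -0.0356, 0.0795]
tool_rot: [[1.0, -0.001, 0.0], [-0.001, -1.0, -0.0], [0.0, 0.0, -1.0]]
ft_force: [-0.8, 1.3, -0.5]
grip_width: 0.0559
gripper_force: 63.7
```

Emit:
servo_tool(deltas="0 -0.5 0 1.5 0 0 0;0 0 0 0.5 0 0 0;0 0 0 0 0 0 0")

```text
time_s: 13.95
position: [0.5959, -0.0357, 0.0782]
tool_rot: [[1.0, -0.001, 0.002], [-0.001, -1.0, -0.0], [0.002, 0.0, -1.0]]
ft_force: [-1.0, 0.4, 5.8]
grip_width: 0.0556
gripper_force: 64.3
```

Emit:
servo_tool(deltas="0 0 0 1 0 0 0;0 0 0 1 0 0 0;0 0 0 0 0 0 0")

```text
time_s: 14.2
position: [0.5959, -0.0357, 0.0764]
tool_rot: [[1.0, -0.001, 0.002], [-0.001, -1.0, -0.001], [0.002, 0.001, -1.0]]
ft_force: [-1.2, 0.2, 6.7]
grip_width: 0.0554
gripper_force: 64.3
```

Emit:
servo_tool(deltas="1 0 0 0 0 0 0;1 0 0 0 0 0 0;1 0 0 0 0 0 0;0.9 0 0 -20 0 0 0;0 0 0 -12 0 0 0;0 -1 0 0 0 0 0;0 0 0 0 0 0 0;0 0 0 0 0 0 0", newtons=40)

```text
time_s: 14.87
position: [0.5939, -0.0355, 0.1064]
tool_rot: [[1.0, -0.001, -0.001], [-0.001, -1.0, 0.0], [-0.001, -0.0, -1.0]]
ft_force: [0.3, 0.5, -0.4]
grip_width: 0.0288
gripper_force: 0.0
```

Emit:
servo_tool(deltas="0 0 0 0 0 0 0;0 0 0 0 0 0 0;0 0 0 0 0 0 0")

```text
time_s: 15.12
position: [0.5942, -0.0356, 0.1067]
tool_rot: [[1.0, -0.001, -0.001], [-0.001, -1.0, 0.0], [-0.001, -0.0, -1.0]]
ft_force: [0.7, 0.5, 0.9]
grip_width: -0.0001
gripper_force: 0.0
```

Run:
```python
from w import *
s=env.observe(); T=s["position"]; print(s["time_s"],T,s["grip_width"])
for c in ("scene","side"):
    p=env.get_image(c); P=cloud(p).reshape(-1,3); save(p,"f_"+c)
    def sel(cx,cy,rad,z0,z1): return P[(np.hypot(P[:,0]-cx,P[:,1]-cy)<rad)&(P[:,2]>z0)&(P[:,2]<z1)]
    Q=sel(.595,-.0355,.04,.07,.093); print(c,circ(Q,30))
    m=np.hypot(Q[:,0]-.595,Q[:,1]+.0355)<.026; print(np.linalg.lstsq(np.c_[Q[m][:,:2]-[.595,-.0355],np.ones(m.sum())],Q[m][:,2],rcond=None)[0].round(4))
go([.595,-.0355,.085],-90,1)
```

```text
15.1167 [ 0.59421352 -0.03559497  0.10674757] -7.727237610100916e-05
scene (502, array([597.6, -34.5,  30.3]), np.float64(0.0871))
[-0.0099  0.0155  0.088 ]
side (354, array([594.4, -35. ,  31.4]), np.float64(0.0875))
[ 0.0215 -0.1005  0.0884]
1 rows: [ 0.69 -0.08 21.99] wz -0.0012  tilt [-0.0001  0.0005] y now -90.1
```

Emit:
servo_tool(deltas="0 0.7 0 10 0 0 0;0 0 0 7 0 0 0;0 0 0 2 0 0 0;0 0 0 2 0 0 0;0 0 0 0 0 0 0")

```text
time_s: 15.63
position: [0.5948, -0.0355, 0.086]
tool_rot: [[1.0, -0.001, -0.001], [-0.001, -1.0, 0.0], [-0.001, -0.0, -1.0]]
ft_force: [-1.6, 0.7, 2.4]
grip_width: 0.0002
gripper_force: 1.3
```

Emit:
servo_tool(deltas="0 0 0 1 0 0 0;0 0 0 1 0 0 0;0 0 0 0 0 0 0")

```text
time_s: 15.88
position: [0.5949, -0.0355, 0.0845]
tool_rot: [[1.0, -0.001, -0.0], [-0.001, -1.0, 0.0], [-0.0, -0.0, -1.0]]
ft_force: [-2.4, 0.9, 5.3]
grip_width: 0.0002
gripper_force: 3.1
```

Emit:
servo_tool(deltas="0 0 0 1 0 0 0;0 0 0 1 0 0 0;0 0 0 0 0 0 0")

```text
time_s: 16.13
position: [0.5951, -0.0356, 0.0841]
tool_rot: [[1.0, -0.001, 0.001], [-0.001, -1.0, -0.0], [0.001, 0.0, -1.0]]
ft_force: [-7.3, 1.6, 18.3]
grip_width: 0.0001
gripper_force: 9.0
```

Emit:
servo_tool(deltas="0 0 0 1 0 0 0;0 0 0 1 0 0 0;0 0 0 0 0 0 0")

```text
time_s: 16.38
position: [0.5954, -0.0357, 0.084]
tool_rot: [[1.0, -0.001, 0.003], [-0.001, -1.0, -0.001], [0.003, 0.001, -1.0]]
ft_force: [-11.4, 2.3, 31.6]
grip_width: -0.0002
gripper_force: 16.2
```

Emit:
servo_tool(deltas="0 0 0 -8 0 0 0;0 0 0 -15 0 0 0;1 0 0 -10 0 0 0;1 0 0 0 0 0 0;1 0 0 0 0 0 0;1 0 0 0 0 0 0;1 0 0 0 0 0 0")

```text
time_s: 16.97
position: [0.5947, -0.0356, 0.1124]
tool_rot: [[1.0, -0.001, -0.002], [-0.001, -1.0, 0.0], [-0.002, -0.0, -1.0]]
ft_force: [-0.6, -0.8, -0.4]
grip_width: 0.0606
gripper_force: 0.0
```

Run:
```python
from w import *
s=env.observe(); T=s["position"]; print(s["time_s"],T,s["grip_width"],s["ft_force"])
for c in ("scene","side"):
    p=env.get_image(c); P=cloud(p).reshape(-1,3); save(p,"g_"+c)
    def sel(cx,cy,rad,z0,z1): return P[(np.hypot(P[:,0]-cx,P[:,1]-cy)<rad)&(P[:,2]>z0)&(P[:,2]<z1)]
    Q=sel(.595,-.0355,.024,.07,.093); print(c,len(Q),np.median(Q[:,2])); print(np.linalg.lstsq(np.c_[Q[:,:2]-[.595,-.0355],np.ones(len(Q))],Q[:,2],rcond=None)[0].round(4))
go([.595,-.0355,.035],-90,3)
```

```text
16.9667 [ 0.5947365  -0.03556622  0.11235198] 0.06057896674058215 [-0.56375685 -0.75086122 -0.40596537]
scene 295 0.08426462510600352
[0.0178 0.006  0.0843]
side 111 0.08527896955492686
[-0.0264  0.0011  0.085 ]
3 rows: [ 8.000e-02 -2.000e-02  2.587e+01] wz -0.0004  tilt [-0.0003  0.0012] y now -90.1
```

Lid home: its top is at 84 mm. Next I open fully, descend and grip the tin wall.

Emit:
servo_tool(deltas="1 0 0 0 0 0 0;1 0 0 0 0 0 0;1 0 0 0 0 0 0;1 0 0 30 0 0 0;1 0 0 27 0 0 0;1 0 0 18 0 0 0;1 0 0 2 0 0 0;1 0 0 0 0 0 0", newtons=50)

```text
time_s: 17.73
position: [0.5948, -0.0356, 0.0358]
tool_rot: [[1.0, -0.001, -0.002], [-0.001, -1.0, 0.0], [-0.002, -0.0, -1.0]]
ft_force: [1.1, -0.8, 0.7]
grip_width: 0.0855
gripper_force: 0.0
```

Emit:
servo_tool(deltas="0 0 0 0 0 0 0;0 0 0 0 0 0 0;0 0 0 0 0 0 0;0 0 0 0 0 0 0;0 0 0 0 0 0 0;0 0 0 0 0 0 0")

```text
time_s: 18.23
position: [0.596, -0.0359, 0.0381]
tool_rot: [[1.0, -0.001, 0.003], [-0.001, -1.0, -0.001], [0.003, 0.001, -1.0]]
ft_force: [-0.8, -0.9, 6.7]
grip_width: 0.0619
gripper_force: 55.4
```

Emit:
servo_tool(deltas="0 0 0 -5 0 0 0;0 0 0 -15 0 0 0;0 0 0 -30 0 0 0;0 0 0 -38 0 0 0;0 0 0 -32 0 0 0;0 0 0 0 0 0 0;0 0 0 0 0 0 0")

```text
time_s: 18.82
position: [0.5954, -0.0356, 0.158]
tool_rot: [[1.0, -0.001, 0.003], [-0.001, -1.0, -0.001], [0.003, 0.001, -1.0]]
ft_force: [-0.3, 0.0, -3.6]
grip_width: 0.062
gripper_force: 56.4
```

Run:
```python
from w import *
s=env.observe(); T=s["position"]; print(s["time_s"],T,s["grip_width"],s["gripper_force"],s["ft_force"].round(1))
p=env.get_image("wrist"); save(p,"w5"); P=cloud(p).reshape(-1,3)-T
Q=P[(np.hypot(P[:,0],P[:,1])<.026)&(P[:,2]>.02)&(P[:,2]<.07)]; print(len(Q),np.linalg.lstsq(np.c_[Q[:,:2],np.ones(len(Q))],Q[:,2],rcond=None)[0].round(4))
for c in ("scene","side"):
    p=env.get_image(c); P=cloud(p).reshape(-1,3); save(p,"h_"+c)
    m=(np.hypot(P[:,0]-.518,P[:,1]+.321)<.15)&(P[:,2]>.015)&(P[:,2]<.025); print(c,m.sum(),rect(P[m]))
    print([(round(r["conf"],2),at_z(p,r["uv"],.006).round(4)) for r in env.spot_point("bay",p)[:1]])
go([.531,-.267,.13],-90,8)
```

```text
18.8167 [ 0.59540703 -0.03558578  0.15799081] 0.06203770527350465 56.36598005890846 [-0.3  0.  -3.6]
17388 [-0.0122 -0.0013  0.0467]
scene 822 [array([ 518.2, -320.4]), array([229.9, 121.9]), np.float64(76.1)]
[(0.82, array([ 0.5318, -0.2691,  0.006 ]))]
side 359 [array([ 518. , -322.9]), array([234.6, 118.8]), np.float64(76.2)]
[(0.95, array([ 0.5389, -0.2683,  0.006 ]))]
8 rows: [-7.9  28.95  3.09] wz -0.0002  tilt [-0.0009  0.0031] y now -90.1
```

Emit:
servo_tool(deltas="0 -4 15 0 0 0 0;0 -8 29 0 0 0 0;0 -8 29 0 0 0 0;0 -8 29 0 0 0 0;0 -8 29 0 0 0 0;0 -8 29 0 0 0 0;0 -8 29 0 0 0 0;0 -8 29 0 0 0 0")

```text
time_s: 19.73
position: [0.534, -0.2547, 0.1553]
tool_rot: [[1.0, -0.001, -0.002], [-0.001, -1.0, 0.001], [-0.002, -0.001, -1.0]]
ft_force: [-0.8, -0.2, -2.9]
grip_width: 0.0618
gripper_force: 56.4
```

Emit:
servo_tool(deltas="0 -4 13.5 0 0 0 0;0 0 0 15 0 0 0;0 0 0 30 0 0 0;0 0 0 30 0 0 0;0 0 0 15 0 0 0;0 0 0 0 0 0 0;0 0 0 0 0 0 0")

```text
time_s: 20.32
position: [0.5308, -0.2666, 0.0657]
tool_rot: [[1.0, -0.001, -0.001], [-0.001, -1.0, 0.001], [-0.001, -0.001, -1.0]]
ft_force: [0.2, -0.4, -3.3]
grip_width: 0.0618
gripper_force: 56.3
```

Run:
```python
from w import *
s=env.observe(); print(s["time_s"],s["position"],s["gripper_force"],s["ft_force"].round(1))
p=env.get_image("scene"); save(p,"i")
go([.531,-.267,.0445],-90,1)
```

```text
20.3167 [ 0.53075435 -0.26661196  0.06574415] 56.27561219036579 [ 0.2 -0.4 -3.3]
1 rows: [-0.31 -0.07 22.42] wz -0.0010  tilt [ 0.0003 -0.0006] y now -90.1
```

View pics/i.png

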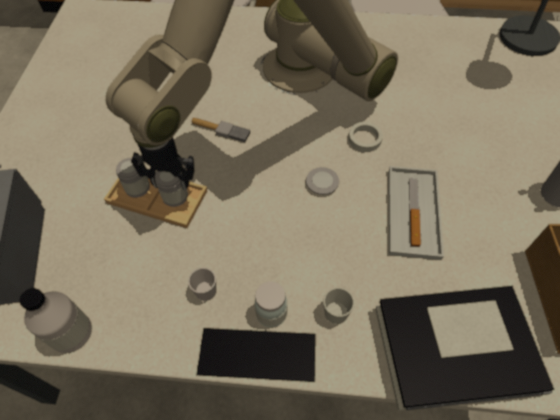

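The knife lies flat in the tool tray at (415,210), and the tin is over the bay at (175,188). I'll lower it.

Emit:
servo_tool(deltas="0 0 0 12 0 0 0;0 0 0 6 0 0 0;0 0 0 2 0 0 0;0 0 0 1 0 0 0;0 0 0 0 0 0 0")

```text
time_s: 20.78
position: [0.5311, -0.2671, 0.0458]
tool_rot: [[1.0, -0.001, 0.001], [-0.001, -1.0, -0.0], [0.001, 0.0, -1.0]]
ft_force: [-0.1, -0.3, -2.5]
grip_width: 0.0616
gripper_force: 56.4
```

Emit:
servo_tool(deltas="0 0 0 1 0 0 0;0 0 0 0.5 0 0 0;0 0 0 0 0 0 0")

```text
time_s: 21.03
position: [0.531, -0.2672, 0.0442]
tool_rot: [[1.0, -0.001, 0.001], [-0.001, -1.0, -0.0], [0.001, 0.0, -1.0]]
ft_force: [-0.5, -0.1, -1.3]
grip_width: 0.0622
gripper_force: 56.6
```

Emit:
servo_tool(deltas="0 0 0 0.7 0 0 0;0 0 0 0 0 0 0;0 0 0 0 0 0 0")

```text
time_s: 21.28
position: [0.531, -0.2672, 0.0442]
tool_rot: [[1.0, -0.001, 0.001], [-0.001, -1.0, -0.001], [0.001, 0.001, -1.0]]
ft_force: [-2.7, 0.8, 5.5]
grip_width: 0.0616
gripper_force: 57.3
```

Emit:
servo_tool(deltas="1 0 0 0 0 0 0;1 0 0 0 0 0 0;1 0 0 0 0 0 0;1 0 0 0 0 0 0;1 0 0 -5 0 0 0;1 0 0 -25 0 0 0;1 0 0 -38 0 0 0;1 0 0 -38 0 0 0")

```text
time_s: 21.95
position: [0.5304, -0.2667, 0.1501]
tool_rot: [[1.0, -0.001, -0.002], [-0.001, -1.0, 0.001], [-0.002, -0.001, -1.0]]
ft_force: [0.8, -0.8, -0.2]
grip_width: 0.0854
gripper_force: 0.0
```

Emit:
servo_tool(deltas="1 0 0 -30 0 0 0;1 -38 0 0 0 0 0;1 -38 0 0 0 0 0;1 -38 0 0 0 0 0;1 0 0 0 0 0 0;1 0 0 0 0 0 0")

```text
time_s: 22.45
position: [0.4158, -0.267, 0.1799]
tool_rot: [[1.0, -0.003, 0.001], [-0.003, -1.0, -0.001], [0.001, 0.001, -1.0]]
ft_force: [0.3, -0.2, 0.4]
grip_width: 0.0854
gripper_force: 0.0
```

Run:
```python
from w import *
s=env.observe(); print(s["time_s"],s["position"],s["ft_force"].round(1))
p=env.get_image("wrist"); save(p,"j"); P=cloud(p).reshape(-1,3)
q=env.get_image("scene");  P2=cloud(q).reshape(-1,3)
for X in (P,P2):
    Q=X[(np.hypot(X[:,0]-.531,X[:,1]+.267)<.04)&(X[:,2]>.07)]
    if len(Q)>20: print(circ(Q,30),np.linalg.lstsq(np.c_[Q[:,:2]-[.531,-.267],np.ones(len(Q))],Q[:,2],rcond=None)[0].round(4))
a=p["img"];b=cv2.resize(q["img"][150:260,80:460],(800,232),interpolation=cv2.INTER_CUBIC)
cv2.imwrite("pics/fin.png",np.vstack([cv2.resize(a,(800,368*1))[:,:],b])[:,:,::-1])
```

```text
22.45 [ 0.41576705 -0.2669831   0.17992739] [ 0.3 -0.2  0.4]
(7912, array([ 529.2, -267. ,   31.6]), np.float64(0.0905)) [ 0.0583 -0.0205  0.0904]
(569, array([ 531.1, -265.6,   31.7]), np.float64(0.089)) [-0.1458 -0.0823  0.088 ]
```

View pics/fin.png

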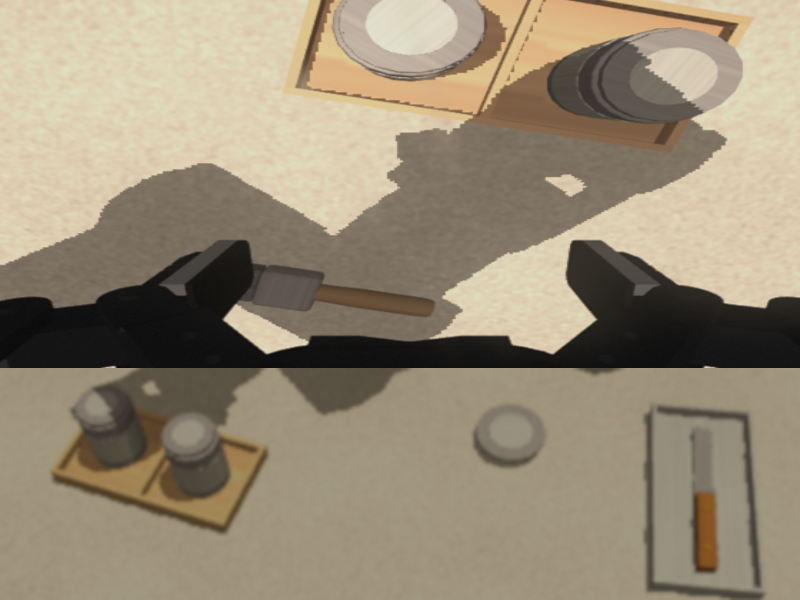

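The closed tin stands upright in the bay at (195,455) in the lower panel, lid top at 90 mm as expected (6 mm floor plus 84 mm). The knife is flat in the tray at (705,500), and the gripper is clear of everything.

```bash
python3 -c "
from rig import env
print(env.close_job())"
```

```text
the job is handed in; nothing more can be done
None
```

The job is done and handed in at about 22 s: the knife lies flat in the tool tray, the lid is pressed fully home, and the closed tin stands upright in the empty bay.

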